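# Pin the hinged cake ring shut round the tier

### The arm

A 6-joint arm with a two-finger parallel gripper is mounted at the origin on the work surface. World frame = base frame: x ahead of the robot, y to its left, z up, the work surface at z = 0. Lengths are in m, angles in rad, forces in N, time in s.
With the tool pointing down it reaches from about 0.375 to 0.9 m from the base axis. Payload 3.1 kg.
Tool frame: the origin (TCP) lies on the mounting face of the last link; the fingertips stand 182 mm ahead of it and the grasp point (between the pads) lies 164 mm ahead of it; z points along the fingers, y is the line along which they close (so a half turn about z gives the same grasp; the last joint's range is limited). The gripper opens to 87 mm and grips with 3 to 60 N. Pads are 19 mm wide; open, the fingers measure 117 mm over their backs; the gripper's body (75 mm by 190 mm) begins 51 mm behind the grasp point.
Start: joints at [1.109, 0.527, 1.433, -0, 1.181, -0.178], TCP at [0.175, 0.6, 0.405] pointing down, gripper open.
Joint ranges: [-3.08, 3.08], [-0.75, 2.2], [0.22, 2.44], [-1.43, 4.57], [0, 2.65], [-2.85, 2.85]. Speed limits (rad/s): [2.79, 2.79, 3.14, 3.14, 3.14, 3.14].

### API

Orientations are given as a rotation vector (axis times angle).
In Python, from rig import manip, cams, ticket, trace gives the robot as it stands.
- The arm moves only by the tool play_rows, never from a script. Its argument "moves" is one flat list of numbers, 6 for each row, row after row: the shift along the tool's x, y, z in m, then the turn, a rotation vector about the tool's x, y, z in degrees. In form: [dx, dy, dz, ax, ay, az, dx, dy, dz, ax, ay, az, ...]. A call has 1 to 10 rows; each row is the pose to reach, as a shift and turn from the pose commanded when the call began, along the tool's axes at that moment; what a row does not reach only later rows make up. A row lasts 1/8 s, in which the tool goes at most 62.5 mm and 10.7 degrees, less where a joint would pass 70% of its speed; a pose out of reach is approached as far as the arm can. A call with a gripper value outside its range is refused whole. "fingers" is the closure, from -1 (fully open) to 1 (shut), set as the call begins (left out, the last holds). The fingers move at their own pace and stop on an object; "squeeze" is the grip in N (left out, the last holds). Time passes only in rows, so rows that repeat a pose let the fingers close. It gives the time, the measured TCP pose, the force, the opening and the grip force at its end, in the units of the state.
- manip.observe(): the state, without advancing time (a new reading comes with each control period).
- cams.camera(name): name is "scene" or "top"; returns a dict with "frame" (480x640x3 uint8, red, green, blue), "range_z" (480x640 float32, m along the optical axis (not along the pixel's ray), 0 where there is no reading), "fx", "fy", "cx", "cy" (pixels), "camera_from_world" (4x4, takes a point from world to camera coordinates). Camera axes: x right, y down, z forward; pixel columns grow to the right and rows downward; lengths in m; the calibration is good to about 2 mm. A picture is of the moment at which its call begins.
- ticket.hand_in(): hands the job in; it is judged then, once.
Trained networks look in a picture, given as the dict that the camera call returned (one of the last four; its "shot" number tells which), for a name from the list of things; names that differ only in an ending like _2 or _b are one class to them, and where a whole thing is asked for, a point or a joint stands for the part that bears it (a point fixed in the world has none). Each returns a list of dicts, best first, with "score" (0 to 1); they miss things now and then, are a little off and sometimes report something else, mostly with a low value. They report only what shows in the picture. A call takes as long as a camera call.
- trace(target, picture): "region" (480x640 bool, what is visible of it) and "rect" ([left, top, right, bottom] in pixels, round what is visible of it).
The state is a dict: "time_s": time; "joints": joint angles; "dq": joint speeds; "joint_efforts": joint torques, N m; "ee_pos": TCP position; "eef_rot": TCP orientation; "force": force on the tool from outside, world axes, zero at the start; "moment": the same for the moment, N m; "grip_width": opening from 0.0 (shut) to 1.0 (fully open); "grasp_force": force on a finger pad.
Only numpy, scipy, OpenCV 4.12 (cv2) and the standard library are available. Lean on these libraries where they do the work, as an engineer would, in place of code of your own. Each camera call takes 0.05 s, during which the arm holds its last target. There are 200 camera calls.

### The job

Close the hinged steel cake ring round the iced tier and lock it with its red-handled pin, which stands in the wooden flower block: thread the pin through the knuckle of the swinging half, feel for the hole of the other half's knuckle underneath (the ring is sprung, so it gapes), and press the pin fully home. Go gently on the pin and ring, keep off the tier, leave everything else where it is, and let go of the pin at the end.

Things in the scene. Friction and masses are not known exactly. Their poses are not given: they have to be found in the camera images.
- drum: round white cake board, 300 mm across, 12 mm thick, fixed to the bench, carrying the tier and a 200 mm ring of 3 mm steel band (14 to 80 mm above the bench) in two half circles: the back half stays put, the front half (-x of the board) swings about the hinge like a gate. Origin: centre of its underside; x axis from the ring's front to its back, y axis from the free knuckles to the hinge.
- front_knuckle (a point): centre of the top of the hole in the front half's (upper) knuckle: an aluminium block on the outside of the band, 24 mm long, 16 mm wide, 53 to 79 mm above the bench, with a vertical 10.4 mm through hole; moves with the front half. This point is 79 mm above the bench and 220 mm from the hinge axis.
- ring_hinge (a point): on the vertical hinge axis of the ring, 79 mm above the bench, where the other pin (black handle, rising to 125 mm) already sits
- closing_point (a point): where the hole of the back half's (lower) knuckle would be if the ring were true. That block is 42 by 16 mm, 24 to 50 mm above the bench (point at 50), 3 mm under the upper one when closed, hole 9.0 mm right through. The back half is sprung and gapes: its real hole lies 3 to 22 mm beyond this point (towards the board's +x), on the upper knuckle's arc (220 mm radius about the hinge).
- ring_front (a joint): opening angle of the front half, rad: 0 = its hole over closing_point, positive = swung open to the board's -x (clockwise from above), negative = beyond that point, so -0.014 to -0.1 over the real lower hole; stops at -0.13. Starts 0.25 to 0.55 open. It stays where it is left; under 1 N at the knuckle moves it; it hangs 2 mm clear of the board.
- ring_pin: the loose pin, 104 mm long, about 60 g: steel shank 8 mm across, 58 mm long, tip with a 1 mm bevel; above it a collar 16 mm across, 4 mm thick; then a red round handle 14 mm across, 42 mm long. Origin: its tip; z along the pin to the handle. Fully home, the collar lies on the upper knuckle and the tip is 21 mm above the bench.
- pin_grip (a point): on the axis of the pin's red handle, 86 mm from the tip and 28 mm above the collar's underside; the handle reaches 18 mm above and 24 mm below it
- pin_collar (a point): centre of the underside of the pin's collar, 58 mm from the tip
- flower_block: wooden block for drying sugar flowers, 130 by 56 mm and 64 mm high, fixed to the bench. Origin: centre of its underside. The pin stands upright in a 10.6 mm hole 38 mm along the block's x axis from the centre, its collar on the block's top; three short sticks stand up to 30 mm out of the other half.
- tier: iced cake tier inside the ring, 160 mm across, its top 72 mm above the bench. Origin: centre of its underside.
- brush_mug: black mug with brushes, 80 mm across, 215 mm high
- tool_mug: black mug with modelling tools, 80 mm across, 205 mm high
- glaze_jar: lidded jar of brown glaze, 82 mm across, 87 mm high
- palette_knife: palette knife with black handle, 275 mm long, lying flat
- paint_dish: small white dish of pink colour, 72 mm across, 22 mm high
- smoother: white plastic icing smoother, 140 by 80 by 32 mm
- nozzle_a: steel piping nozzle, 26 mm across, 38 mm high
- nozzle_b: steel piping nozzle, 26 mm across, 38 mm high

How it is judged:
At the end, for the whole second after the job is handed in: The ring is closed (front half between -0.112 and -0.003 rad) with the pin standing through both knuckles: its collar within 2.5 mm of the top of the upper knuckle, within 3 mm of its hole's centre, upright within 0.08 rad, at rest and released (value of joint ring_front between -0.112 and -0.003 rad and horizontal distance between pin_collar and front_knuckle below 0.003 m and z of pin_collar in the frame of front_knuckle between -0.003 and 0.0025 m and angle between ring_pin's own z axis and vertical below 0.08 rad and linear speed of ring_pin below 0.01 m/s); the robot touches nothing.
It fails at once if the pin is forced: more than 20 N between the pin and the ring, board or tier (contact force between ring_pin and drum above 20 N).
It fails at once if the fingers push the ring or board with more than 20 N (contact force between the fingers and drum above 20 N).
It fails at once if the iced tier is touched (contact force between anything else and tier above 0.5 N).
It fails at once if a bystander is moved by more than 20 mm (distance of any of brush_mug, tool_mug, glaze_jar, palette_knife, paint_dish, smoother, nozzle_a, nozzle_b from where it was at the start of the episode above 0.02 m).
It also fails if it takes over 66 s, if anything falls off the work surface, if the arm or the gripper's body presses on something with over 40 N, if the wrist force passes 120 N, or if a joint passes its speed limit or range.

## Working session

There is one attempt and no reset: what is moved stays moved. The work goes in short steps, Python scripts to look and compute and a tool call to move; the robot and the scene stay as the last step left them, time stands still between calls to the robot, and variables do not carry over. Pictures are saved under pics/ and viewed, at most 10 in all, crops included, and the job is handed in when it is done.

Besides the shell and the picture viewer there is one more tool, called after "Call:" as name(argument=value, ...) on one line, values as JSON. play_rows: Moves the arm, as the interface text tells. Its arguments: {"type":"object","properties":{"moves":{"type":"array"},"fingers":{"type":"number"},"squeeze":{"type":"number"}},"required":["moves"]}

```bash
ls; mkdir -p pics; cat > h.py <<'E'
import numpy as np, cv2
from scipy.spatial.transform import Rotation as R
from rig import manip, cams, ticket, trace
def world(p,mask):
    v,u=np.nonzero(mask&(p["range_z"]>0)); z=p["range_z"][v,u]
    c=np.stack([(u-p["cx"])/p["fx"]*z,(v-p["cy"])/p["fy"]*z,z,np.ones_like(z)])
    return (np.linalg.inv(p["camera_from_world"])@c)[:3].T
def pix(p,X):
    c=p["camera_from_world"]@np.r_[X,1]; return c[0]/c[2]*p["fx"]+p["cx"],c[1]/c[2]*p["fy"]+p["cy"]
def atz(p,u,v,z):
    T=np.linalg.inv(p["camera_from_world"]); d=T[:3,:3]@[(u-p["cx"])/p["fx"],(v-p["cy"])/p["fy"],1]; o=T[:3,3]
    return o+d*(z-o[2])/d[2]
E
python3 - <<'E'
from h import *
s=manip.observe(); print({k:np.round(v,3) for k,v in s.items()})
for n in("scene","top"):
    p=cams.camera(n); cv2.imwrite(f"pics/{n}0.png",p["frame"][...,::-1])
    print(n,p["fx"],np.round(np.linalg.inv(p["camera_from_world"])[:3],3).tolist())
    for t in("ring_pin","front_knuckle","drum","tier","flower_block","ring_hinge"):
        for r in trace(t,p)[:2]:
            w=world(p,r["region"]); print(t,round(r["score"],2),r["rect"],len(w),np.round(np.median(w,0),3) if len(w) else "",np.round(np.percentile(w,[2,98],axis=0),3).tolist() if len(w) else "")
E
```

```text
pics
{'time_s': np.float64(0.0), 'joints': array([ 1.108,  0.528,  1.434, -0.   ,  1.181, -0.179]), 'dq': array([ 0.002, -0.   ,  0.001, -0.   , -0.003, -0.001]), 'joint_efforts': array([-3.0000e-03, -4.4005e+01, -1.7659e+01,  6.3000e-02,  5.8000e-02,
       -0.0000e+00]), 'ee_pos': array([0.175, 0.6  , 0.404]), 'eef_rot': array([-4.440e-01, -3.109e+00,  3.000e-03]), 'force': array([0.46 , 1.077, 0.257]), 'moment': array([0.038, 0.011, 0.013]), 'grasp_force': np.float64(0.0), 'grip_width': np.float64(1.005)}
scene 433.36730539050205 [[0.572, 0.698, -0.431, 1.058], [0.82, -0.481, 0.31, -0.259], [0.009, -0.531, -0.847, 0.93]]
ring_pin 0.62 [136.9, 293.3, 151.8, 305.6] 97 [ 0.539 -0.348  0.096] [[0.532, -0.354, 0.067], [0.542, -0.342, 0.112]]
front_knuckle 0.62 [225.1, 207.7, 326.0, 265.9] 1742 [ 0.507 -0.01   0.056] [[0.478, -0.153, 0.017], [0.616, 0.06, 0.114]]
drum 0.66 [223.2, 208.2, 350.5, 335.2] 12297 [ 0.64  -0.061  0.037] [[0.48, -0.185, 0.009], [0.758, 0.079, 0.083]]
tier 0.67 [254.7, 228.7, 323.9, 298.3] 4003 [ 0.636 -0.057  0.072] [[0.553, -0.127, 0.022], [0.699, 0.019, 0.084
[... 619 characters left out ...]
13.8, 190.5, 436.0, 317.1] 12253 [ 0.616 -0.045  0.015] [[0.488, -0.183, 0.009], [0.755, 0.085, 0.083]]
tier 0.64 [336.8, 217.7, 411.7, 287.8] 4023 [ 0.618 -0.046  0.073] [[0.547, -0.12, 0.02], [0.692, 0.027, 0.085]]
flower_block 0.8 [480.0, 276.7, 523.1, 339.8] 1875 [ 0.495 -0.329  0.063] [[0.437, -0.373, 0.005], [0.56, -0.306, 0.086]]
flower_block 0.48 [503.3, 283.5, 518.7, 295.9] 109 [ 0.536 -0.345  0.09 ] [[0.527, -0.367, 0.062], [0.545, -0.341, 0.112]]
ring_hinge 0.85 [313.1, 189.7, 438.7, 316.6] 12187 [ 0.616 -0.045  0.015] [[0.487, -0.183, 0.009], [0.754, 0.084, 0.084]]
ring_hinge 0.64 [111.6, 235.8, 156.2, 304.1] 1960 [0.579 0.523 0.007] [[0.512, 0.478, 0.002], [0.646, 0.577, 0.034]]
```

```bash
python3 - <<'E'
import cv2, numpy as np
a=cv2.imread("pics/scene0.png")[180:350,110:370]; b=cv2.imread("pics/top0.png")[180:345,290:550]
cv2.imwrite("pics/c1.png",cv2.resize(a,None,fx=3,fy=3,interpolation=2))
cv2.imwrite("pics/c2.png",cv2.resize(b,None,fx=3,fy=3,interpolation=2))
E
```

```text
(no output)
```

View pics/c1.png

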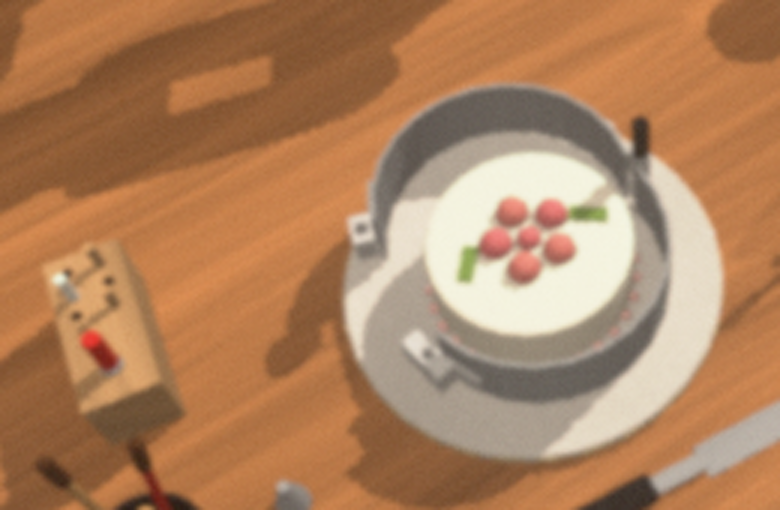

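View pics/c2.png

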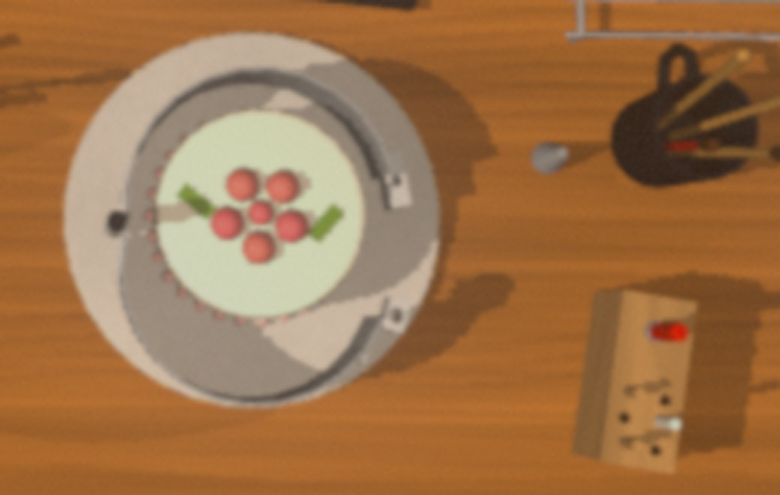

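View pics/top0.png

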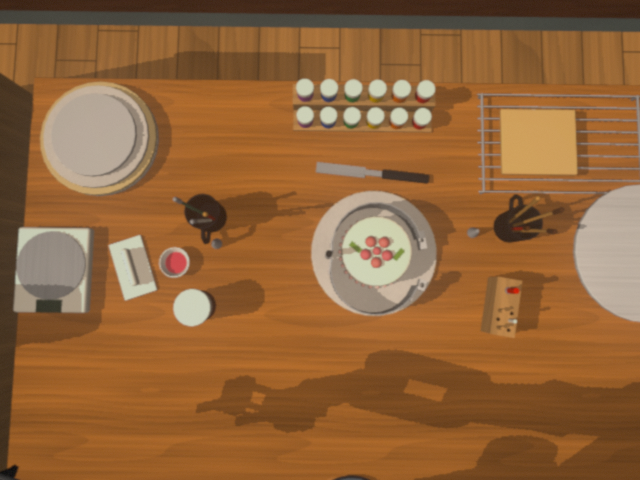

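Top crop: front (upper) knuckle hole at about pixel (422,285), back knuckle hole at (422,240), black hinge pin at (328,254), red pin at (512,290). In the scene view they are at (231,257), (253,298), (323,222) and (143,296). Next I'll triangulate these points precisely.

```bash
cat > m.py <<'E'
from h import *
def dark(p,u,v,r=3):
    g=cv2.cvtColor(p["frame"],cv2.COLOR_RGB2GRAY).astype(float)
    u,v=int(round(u)),int(round(v)); 
    w=g[v-r:v+r+1,u-r:u+r+1]; return w
def mesh(p,X): pass
E
python3 - <<'E'
from m import *
np.set_printoptions(linewidth=200)
for n,a,b in(("scene",(231,257),(253,298)),("top",(422,285),(422,240))):
    p=cams.camera(n)
    for q in(a,b): print(n,q); print(dark(p,*q,5).astype(int))
    print("at79",atz(p,*a,.079).round(4),"at50",atz(p,*b,.050).round(4))
    hs=cv2.cvtColor(p["frame"],cv2.COLOR_RGB2HSV); m=((hs[...,0]<8)|(hs[...,0]>172))&(hs[...,1]>200)&(hs[...,2]>90)
    x0=(130,280,160,320) if n=="scene" else (495,280,525,300)
    k=np.zeros_like(m); k[x0[1]:x0[3],x0[0]:x0[2]]=1; m&=k
    v,u=np.nonzero(m); print("red",u.min(),u.max(),v.min(),v.max(),u.mean(),v.mean(),len(u))
    w=world(p,m); print(np.percentile(w,[5,50,95],axis=0).round(4).tolist())
    c=np.stack([u,v],1).astype(float); print("centroid at z.088:",atz(p,u.mean(),v.mean(),.088).round(4))
    r=trace("drum",p) ; r=r or trace("front_knuckle",p)
    # board: points with z 0.008..0.016
    reg=max(r,key=lambda t:t["region"].sum())["region"]; w=world(p,reg); 
    for lo,hi in((.008,.016),):
        s=w[(w[:,2]>lo)&(w[:,2]<hi)]; 
        (cx,cy),rad=cv2.minEnclosingCircle(s[:,:2].astype(np.float32)); print("board",cx,cy,rad)
    s=w[w[:,2]>.09]; print("hinge pts",len(s),np.median(s,0),s.max(0) if len(s) else '')
    t=trace("tier",p)[0]; w=world(p,t["region"]); s=w[(w[:,2]>.068)&(w[:,2]<.076)]; print("tier",cv2.minEnclosingCircle(s[:,:2].astype(np.float32)))
E
```

```text
scene (231, 257)
[[181 197 204 209 211 215 211 188 162 133 120]
 [194 212 213 207 204 204 205 185 146 125 119]
 [195 209 199 177 170 177 188 179 140 117 117]
 [189 200 181 150 136 149 170 171 140 116 116]
 [181 195 173 138 129 143 170 183 153 122 116]
 [171 192 182 158 154 170 191 197 169 134 118]
 [156 186 198 192 193 201 210 208 179 136 116]
 [143 178 207 213 211 209 208 196 174 139 116]
 [131 165 199 201 192 185 175 163 147 133 121]
 [119 146 165 164 152 142 135 129 128 126 123]
 [120 133 141 135 124 122 123 118 120 129 129]]
scene (253, 298)
[[221 222 221 211 189 170 156 140 123 128 142]
 [223 222 221 214 198 177 164 147 127 111 119]
 [224 222 216 205 190 180 175 162 138 111 103]
 [221 219 205 178 163 163 178 181 163 125 103]
 [213 212 190 152 136 143 169 186 174 144 114]
 [192 202 187 152 135 139 156 171 171 155 131]
 [163 187 188 170 153 153 155 164 167 162 152]
 [143 161 178 181 172 164 166 165 166 164 162]
 [136 137 154 162 165 166 165 166 164 167 166]
 [145 133 131 140 150 162 164 166 167 166 159]
 [149 142 134 128 137 149 162 166 166 161 154]]
at79 [ 0.5481 -0.1497  0.079 ]
[... 1221 characters left out ...]
134 166 165 143 133]
 [ 96 109 135 140 131 127 150 173 169 150 136]
 [ 94  99 125 149 159 163 173 181 171 152 135]
 [ 97  97 121 155 176 181 183 183 176 157 137]
 [102  93 118 156 179 182 187 184 180 163 141]
 [105  91 116 157 180 184 184 186 183 167 143]]
at79 [ 0.5442 -0.1498  0.079 ] at50 [ 0.648  -0.1567  0.05  ]
red 508 518 288 293 513.46 290.24 50
[[0.5312, -0.3511, 0.0821], [0.5356, -0.3437, 0.106], [0.5401, -0.341, 0.1124]]
centroid at z.088: [ 0.5351 -0.3506  0.088 ]
board 0.6212647557258606 -0.04938509687781334 0.15026578307151794
hinge pts 37 [0.61014512 0.0598517  0.12433546] [0.61675152 0.06626605 0.13039811]
tier ((0.6211692690849304, -0.04905277118086815), 0.07950732111930847)
```

```bash
cat >> h.py <<'E'
def tool(target,yaw=None):
    """tool-frame shift of grasp point to target (world), turn about z so that closing line = world yaw angle"""
    s=manip.observe(); M=R.from_rotvec(s["eef_rot"]); g=s["ee_pos"]+M.apply([0,0,.164])
    d=M.inv().apply(np.array(target)-g); y=M.apply([0,1,0]); t=np.degrees(np.arctan2(y[1],y[0]))
    print("t",s["time_s"],"grasp",g.round(4),"tilt",np.degrees(np.arccos(-M.apply([0,0,1])[2])).round(2),"ydir",t.round(2),"F",np.round(s["force"],2),"w",round(float(s["grip_width"]),3),"gf",round(float(s["grasp_force"]),1),"\n shift",(d*1000).round(1),"turn z",None if yaw is None else round((t-yaw+90)%180-90,1))
    return s
E
python3 - <<'E'
from h import *
p=cams.camera("top"); print("holes",atz(p,422,284.7,.079),atz(p,421.7,239.6,.05))
for t in("brush_mug","nozzle_a","flower_block"):
    for r in trace(t,p)[:2]:
        w=world(p,r["region"]); print(t,round(r["score"],2),r["rect"],np.percentile(w,[3,50,97],axis=0).round(3).tolist())
        if t=="flower_block":
            s=w[abs(w[:,2]-.064)<.005]; print(cv2.minAreaRect(s[:,:2].astype(np.float32)))
p=cams.camera("scene"); print("holes",atz(p,230.1,255.6,.079),atz(p,252.2,297.5,.05))
tool([.535,-.348,.2],90)
E
```

```text
holes [ 0.54483777 -0.149821    0.079     ] [ 0.64894935 -0.15598464  0.05      ]
brush_mug 0.82 [495.3, 195.3, 565.0, 243.9] [[0.651, -0.413, 0.002], [0.693, -0.38, 0.07], [0.747, -0.339, 0.198]]
brush_mug 0.21 [327.4, 246.6, 425.2, 315.9] [[0.48, -0.156, 0.015], [0.524, -0.114, 0.076], [0.612, 0.062, 0.126]]
nozzle_a 0.68 [469.4, 227.1, 480.6, 237.5] [[0.661, -0.293, 0.003], [0.671, -0.284, 0.02], [0.683, -0.278, 0.041]]
nozzle_a 0.5 [209.0, 235.4, 222.7, 249.9] [[0.628, 0.318, 0.003], [0.637, 0.325, 0.019], [0.651, 0.336, 0.039]]
flower_block 0.7 [482.7, 276.2, 523.9, 336.2] [[0.439, -0.367, 0.007], [0.495, -0.328, 0.064], [0.56, -0.306, 0.079]]
((0.4986256957054138, -0.3414648771286011), (0.0591750368475914, 0.12909193336963654), 81.91172790527344)
holes [ 0.54370873 -0.14967513  0.079     ] [ 0.64772765 -0.15664905  0.05      ]
t 1.25 grasp [0.175  0.6    0.2407] tilt 0.01 ydir 73.74 F [-0.27 -0.13 -0.7 ] w 1.0 gf 0.0 
 shift [-611.1 -809.2   40.8] turn z -16.3
```

Call:
play_rows(moves=[-0.408,-0.381,-0.03,0,0,-8.3,-0.408,-0.381,-0.03,0,0,-8.3,-0.408,-0.381,-0.03,0,0,-8.3,-0.408,-0.381,-0.03,0,0,-8.3,-0.408,-0.381,-0.03,0,0,-8.3,-0.408,-0.381,-0.03,0,0,-8.3,-0.408,-0.381,-0.03,0,0,-8.3,-0.408,-0.381,-0.03,0,0,-8.3,-0.408,-0.381,-0.03,0,0,-8.3,-0.408,-0.381,-0.03,0,0,-8.3])

```text
time_s: 2.5
ee_pos: [0.4625, 0.1167, 0.4353]
eef_rot: [0.228, 3.13, -0.001]
force: [-0.8, -0.1, 0.1]
grip_width: 1.002
grasp_force: 0.0
```

```bash
python3 -c "
from h import *
tool([.5355,-.3475,.2],82)"
```

```text
t 2.5 grasp [0.463  0.1166 0.2713] tilt 0.19 ydir 81.67 F [-0.85 -0.07  0.14] w 1.002 gf 0.0 
 shift [-138.8 -448.6   71.9] turn z -0.3
```

Call:
play_rows(moves=[-0.139,-0.4485,0.072,0,0,-0.3,-0.139,-0.4485,0.072,0,0,-0.3,-0.139,-0.4485,0.072,0,0,-0.3,-0.139,-0.4485,0.072,0,0,-0.3,-0.139,-0.4485,0.072,0,0,-0.3,-0.139,-0.4485,0.072,0,0,-0.3,-0.139,-0.4485,0.072,0,0,-0.3,-0.139,-0.4485,0.072,0,0,-0.3,-0.139,-0.4485,0.072,0,0,-0.3,-0.139,-0.4485,0.072,0,0,-0.3], fingers=0)

```text
time_s: 3.75
ee_pos: [0.5355, -0.3418, 0.3624]
eef_rot: [-0.208, -3.133, -0.003]
force: [0.2, 0.3, 0.4]
grip_width: 0.495
grasp_force: 0.0
```

```bash
python3 -c "
from h import *
tool([.5355,-.3475,.094],82)
p=cams.camera('scene'); cv2.imwrite('pics/s2.png',cv2.resize(p['frame'][180:360,90:290,::-1],None,fx=3,fy=3))"
```

```text
t 3.75 grasp [ 0.5353 -0.3414  0.1984] tilt 0.14 ydir 82.39 F [0.17 0.28 0.42] w 0.495 gf 0.0 
 shift [ -1.1  -6.2 104.4] turn z 0.4
```

View pics/s2.png

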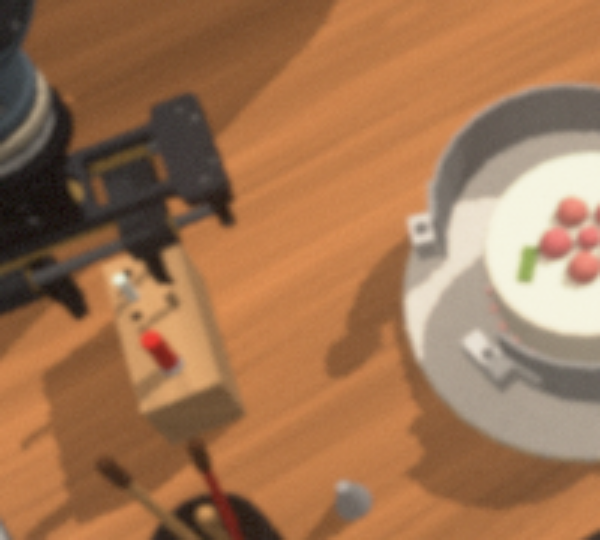

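Call:
play_rows(moves=[0,0,0.05,0,0,0,0,0,0.09,0,0,0,0,0,0.105,0,0,0,0,0,0.105,0,0,0,0,0,0.105,0,0,0])

```text
time_s: 4.42
ee_pos: [0.5363, -0.3435, 0.2596]
eef_rot: [0.209, 3.132, -0.003]
force: [0.1, -0.3, 0.1]
grip_width: 0.5
grasp_force: 0.0
```

```bash
python3 -c "
from h import *
tool([.5355,-.3475,.094],82)"
```

```text
t 4.425 grasp [ 0.5367 -0.3439  0.0956] tilt 0.19 ydir 82.37 F [ 0.09 -0.31  0.15] w 0.5 gf 0.0 
 shift [ 0.7 -3.7  1.6] turn z 0.4
```

Centre on y, then close gently.

Call:
play_rows(moves=[0.001,-0.0037,0.001,0,0,0,0.001,-0.0037,0.001,0,0,0])

```text
time_s: 4.68
ee_pos: [0.5341, -0.3476, 0.2578]
eef_rot: [0.21, 3.133, -0.002]
force: [1.3, -0.1, 0.3]
grip_width: 0.501
grasp_force: 0.0
```

Call:
play_rows(moves=[0,0,0,0,0,0,0,0,0,0,0,0,0,0,0,0,0,0,0,0,0,0,0,0,0,0,0,0,0,0], fingers=1, squeeze=20)

```text
time_s: 5.3
ee_pos: [0.534, -0.3469, 0.2567]
eef_rot: [-0.21, -3.134, -0.0]
force: [-0.4, -0.0, -0.3]
grip_width: 0.152
grasp_force: 20.0
```

```bash
python3 -c "
from h import *
tool([.5355,-.3475,.174],90)"
```

```text
t 5.3 grasp [ 0.534  -0.3469  0.0927] tilt 0.01 ydir 82.34 F [-0.38 -0.04 -0.28] w 0.152 gf 20.0 
 shift [ -1.6  -0.4 -81.3] turn z -7.7
```

Call:
play_rows(moves=[0,0,-0.04,0,0,0,0,0,-0.09,0,0,0,0,0,-0.095,0,0,0,0.0165,0.1966,-0.095,0,0,0,0.0165,0.1966,-0.095,0,0,0,0.0165,0.1966,-0.095,0,0,0,0.0165,0.1966,-0.095,0,0,0,0.0165,0.1966,-0.095,0,0,0,0.0165,0.1966,-0.095,0,0,0,0.0165,0.1966,-0.095,0,0,0])

```text
time_s: 6.55
ee_pos: [0.5439, -0.1515, 0.3516]
eef_rot: [0.213, 3.134, -0.0]
force: [-0.5, -0.5, -0.7]
grip_width: 0.157
grasp_force: 20.0
```

```bash
python3 -c "
from h import *
tool([.5442,-.1498,.174],90)
a=cams.camera('scene'); b=cams.camera('top')
for n,p in(('s',a),('t',b)):
    u,v=pix(p,[.5442,-.1498,.09]); print(n,u,v); u,v=int(u),int(v)
    cv2.imwrite(f'pics/{n}3.png',p['frame'][...,::-1])
    I=cv2.resize(p['frame'][v-32:v+32,u-32:u+32,::-1],None,fx=6,fy=6,interpolation=2)
    cv2.imwrite(f'pics/x{n}.png',I)
cv2.imwrite('pics/x3.png',np.hstack([cv2.imread('pics/xs.png'),cv2.imread('pics/xt.png')]))
"
```

```text
t 6.55 grasp [ 0.544  -0.1516  0.1876] tilt 0.02 ydir 82.22 F [-0.45 -0.48 -0.67] w 0.157 gf 20.0 
 shift [ 0.   1.8 13.6] turn z -7.8
s 229.2942235564099 253.34090058816201
t 423.04201620526186 284.98917481729535
```

View pics/x3.png

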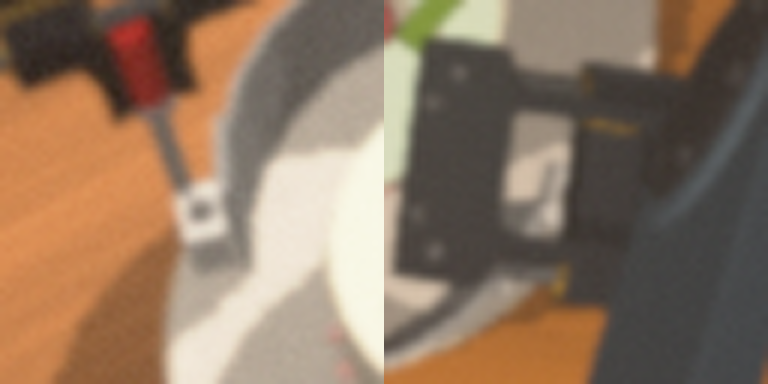

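Left (scene view): the pin hangs upright with its tip near pixel (227.7,252.7), and the hole shows at about (230.3,256). I'll compare the pin's centreline with the projected hole axis.

```bash
python3 -c "
from h import *
np.set_printoptions(linewidth=200)
p=cams.camera('scene')
H=[.5438,-.1497]
for z in(.079,.095,.101,.11,.12,.13,.142): print(z,np.round(pix(p,[*H,z]),2), end=' ')
print('dpix/dx',np.subtract(pix(p,[H[0]+.001,H[1],.1]),pix(p,[*H,.1])),'dy',np.subtract(pix(p,[H[0],H[1]+.001,.1]),pix(p,[*H,.1])))
g=cv2.cvtColor(p['frame'],cv2.COLOR_RGB2GRAY).astype(int)
print(g[236:262,215:240])
r=p['frame'].astype(int); m=(r[...,0]-r[...,1]>60)&(r[...,1]<70); m[:, :205]=0; m[:,235:]=0; m[:215]=0; m[250:]=0
for v in range(220,242):
    u=np.nonzero(m[v])[0]
    if len(u): print(v,u.min(),u.max(),u.mean())
"
```

```text
0.079 [230.11 255.63] 0.095 [228.85 252.06] 0.101 [228.37 250.7 ] 0.11 [227.64 248.63] 0.12 [226.81 246.28] 0.13 [225.97 243.89] 0.142 [224.94 240.97] dpix/dx [0.21567199 0.32148319] dy [ 0.40153687 -0.22157218]
[[ 57  41  46  55  60  69  69  68  69  70  80  93 100 106 121 137 151 151 156 161 165 150 127 112 108]
 [ 69  50  45  49  60  70  73  72  77  89 107 117 131 139 144 149 154 156 161 161 164 148 123 115 112]
 [ 85  51  49  54  68  79  84  90  94 101 115 130 147 150 154 152 155 155 160 166 158 141 122 113 111]
 [104  73  58  75  90 100  99 106 105 110 119 138 151 155 156 156 156 158 165 165 155 132 118 112 110]
 [119  93  88 107 120 121 116 109 109 107 123 143 153 154 153 157 159 170 172 165 153 129 120 112 113]
 [134 122 117 135 143 141 132 113 104 105 122 142 152 154 155 163 165 171 176 165 145 126 117 115 112]
 [147 142 143 146 153 149 143 125 108 105 120 140 148 157 158 164 166 177 175 162 135 121 118 117 112]
 [149 155 153 153 154 153 147 131 115 103 110 131 152 162 160 161 166 175 172 159 134 117 116 118 116]
 [153 154 154 150 154 151 151 139 123 105 108 124 147 159 159 15
[... 1342 characters left out ...]
78 200 206 180 137 123 131 160 199]
 [153 147 153 148 150 152 148 148 146 142 140 166 195 208 207 202 211 219 214 189 145 123 130 159 200]
 [149 152 150 150 150 152 150 149 145 136 129 149 189 216 222 218 219 215 208 183 143 122 126 157 197]
 [148 148 154 151 151 152 146 142 132 122 119 137 175 207 210 204 192 183 169 155 137 124 126 159 195]
 [150 153 147 148 148 144 139 126 120 114 114 126 154 174 172 160 151 143 137 133 134 131 132 156 193]]
224 219 221 220.0
225 216 221 218.5
226 215 221 218.0
227 215 221 218.0
228 216 222 219.0
229 216 222 219.0
230 217 222 219.5
231 217 222 219.5
232 218 222 220.0
233 218 223 220.5
234 219 223 221.0
235 219 223 221.0
236 219 223 221.0
237 220 223 221.5
```

Call:
play_rows(moves=[0,0.0034,0.006,0,0,0,0,0.0034,0.012,0,0,0,0,0.0034,0.012,0,0,0,0,0.0034,0.012,0,0,0])

```text
time_s: 7.2
ee_pos: [0.5444, -0.1465, 0.3397]
eef_rot: [-0.21, -3.135, 0.0]
force: [-0.2, 0.8, -0.4]
grip_width: 0.153
grasp_force: 20.0
```

```bash
python3 -c "
from h import *
np.set_printoptions(linewidth=200)
tool([.5442,-.1498,.174],90)
p=cams.camera('scene')
g=cv2.cvtColor(p['frame'],cv2.COLOR_RGB2GRAY).astype(int)
print(g[242:262,217:240])
H=[.5438,-.1497]
for z in(.079,.085,.09,.1,.11,.12): print(z,np.round(pix(p,[*H,z]),2), end=' ')
"
```

```text
t 7.2 grasp [ 0.5444 -0.1465  0.1757] tilt 0.01 ydir 82.35 F [-0.23  0.83 -0.37] w 0.153 gf 20.0 
 shift [-0.3 -3.3  1.7] turn z -7.6
[[148 133 104  82  96 112 120 116 111 106 110 126 147 161 169 174 170 162 135 121 117 116 114]
 [153 144 126 119 121 136 140 134 120 107 108 123 147 159 168 173 173 160 134 120 118 118 116]
 [153 150 142 142 146 150 152 147 130 113 105 118 139 155 164 170 172 157 134 119 116 116 116]
 [150 152 150 151 155 158 157 152 140 119 107 112 135 150 164 173 169 158 133 119 116 117 116]
 [153 155 153 152 159 158 158 158 146 127 107 109 124 144 157 175 173 160 138 119 118 117 116]
 [154 157 159 158 160 160 160 159 149 131 114 105 118 137 158 171 173 167 139 120 118 120 119]
 [158 160 160 164 160 159 160 157 153 137 118 107 113 131 154 169 178 167 142 125 118 119 121]
 [160 160 158 160 158 161 159 158 155 146 124 109 108 123 149 166 174 169 139 124 118 120 125]
 [159 161 158 157 157 158 160 155 157 150 131 111 108 120 150 175 179 167 142 127 120 118 132]
 [159 158 161 159 158 161 158 160 161 165 153 130 113 119 156 186 190 166 142 125 120 121 136]
 [160 159 159 15
[... 361 characters left out ...]
9]
 [154 151 154 149 151 151 149 150 163 190 202 177 143 130 150 180 187 162 130 121 131 153 191]
 [151 150 152 152 148 148 146 144 151 176 194 180 162 160 175 200 205 180 137 121 132 161 198]
 [151 149 147 146 148 150 147 141 138 150 174 189 195 201 212 220 217 189 143 123 129 163 204]
 [151 151 150 150 150 150 145 135 127 135 166 194 213 219 219 217 206 181 147 120 128 159 199]
 [150 151 153 150 145 141 134 123 118 128 164 194 208 201 194 183 170 152 138 123 129 156 198]
 [150 152 147 146 137 126 122 116 112 122 147 170 170 161 149 142 138 136 134 131 130 155 198]]
0.079 [230.11 255.63] 0.085 [229.64 254.31] 0.09 [229.25 253.19] 0.1 [228.45 250.93] 0.11 [227.64 248.63] 0.12 [226.81 246.28]
```

Call:
play_rows(moves=[0,-0.002,0.004,0,0,0,0,-0.002,0.006,0,0,0,0,-0.002,0.006,0,0,0,0,-0.002,0.006,0,0,0])

```text
time_s: 7.75
ee_pos: [0.5441, -0.1486, 0.3337]
eef_rot: [0.21, 3.135, 0.0]
force: [-0.3, 0.3, 0.2]
grip_width: 0.149
grasp_force: 20.0
```

```bash
python3 -c "
from h import *
np.set_printoptions(linewidth=200)
tool([.5446,-.1485,.174],90)
p=cams.camera('scene')
g=cv2.cvtColor(p['frame'],cv2.COLOR_RGB2GRAY).astype(int)
print(g[244:260,219:238])
cv2.imwrite('pics/s4.png',cv2.resize(p['frame'][225:275,195:261,::-1],None,fx=12,fy=12,interpolation=2))
"
```

```text
t 7.75 grasp [ 0.5441 -0.1486  0.1697] tilt 0.0 ydir 82.34 F [-0.33  0.29  0.22] w 0.149 gf 20.0 
 shift [-0.5  0.1 -4.3] turn z -7.7
[[ 95  89 107 120 121 116 111 105 114 138 154 159 167 171 172 158 132 118 118]
 [125 120 137 146 145 133 119 105 109 132 150 159 165 171 171 160 134 121 117]
 [145 150 153 159 159 146 126 106 110 127 144 157 163 170 172 159 135 120 118]
 [156 160 160 162 155 149 133 111 104 117 139 154 167 173 175 164 139 120 121]
 [161 162 159 158 156 153 137 118 106 113 131 150 163 171 176 167 141 124 117]
 [162 160 159 158 156 154 143 123 111 111 123 145 161 171 174 167 142 122 119]
 [158 158 158 159 159 156 148 131 113 107 120 146 171 185 181 165 140 125 120]
 [158 160 158 159 160 157 159 149 127 112 121 151 191 203 194 171 144 129 120]
 [158 158 157 156 156 158 168 168 152 122 113 151 196 212 196 164 137 130 121]
 [158 158 157 156 153 159 175 185 171 132 113 141 182 203 187 153 130 125 125]
 [156 156 155 154 154 160 175 195 185 145 117 124 159 187 183 148 122 123 127]
 [153 152 153 153 151 155 168 193 196 157 121 116 144 173 181 149 122 122 126]
 [149 151 151 149 152 150 161 184 189 161 127 121 143 180 187 160 132 122 132]
 [151 152 148 149 147 149 150 164 172 159 146 152 174 199 207 181 139 121 134]
 [151 148 151 149 145 143 135 146 156 166 175 194 210 220 217 189 142 119 133]
 [147 151 150 146 145 133 126 130 157 183 200 212 218 218 208 182 144 123 129]]
```

View pics/s4.png

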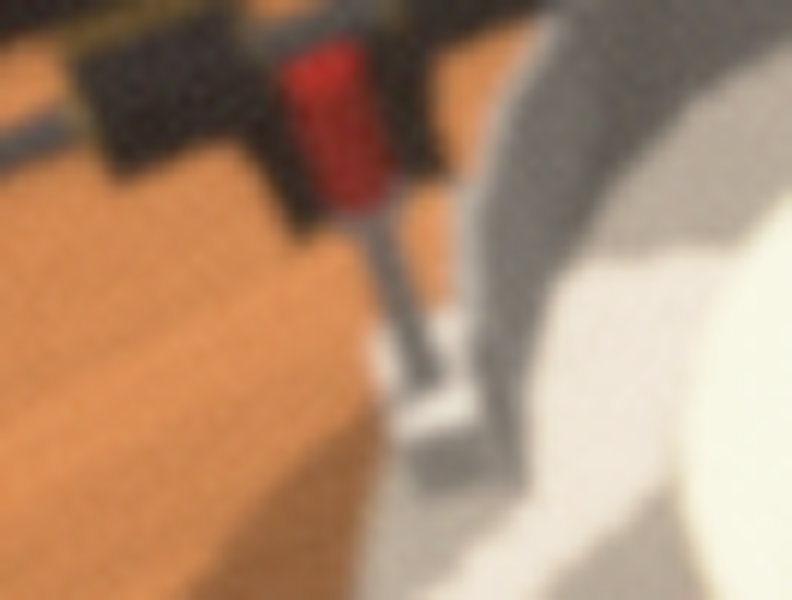

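Call:
play_rows(moves=[0,0,0.001,0,0,0,0,0,0.002,0,0,0,0,0,0.003,0,0,0,0,0,0.004,0,0,0,0,0,0.005,0,0,0,0,0,0.0055,0,0,0,0,0,0.006,0,0,0])

```text
time_s: 8.68
ee_pos: [0.5441, -0.1486, 0.3277]
eef_rot: [0.21, 3.135, -0.0]
force: [-1.0, 0.4, -0.4]
grip_width: 0.155
grasp_force: 20.0
```

Call:
play_rows(moves=[0,0,0.001,0,0,0,0,0,0.002,0,0,0,0,0,0.003,0,0,0,0,0,0.003,0,0,0])

```text
time_s: 9.18
ee_pos: [0.544, -0.1485, 0.3246]
eef_rot: [-0.21, -3.134, -0.0]
force: [-0.2, -0.1, -1.5]
grip_width: 0.154
grasp_force: 20.0
```

Call:
play_rows(moves=[0,0,0.001,0,0,0,0,0,0.002,0,0,0,0,0,0.003,0,0,0,0,0,0.004,0,0,0,0,0,0.004,0,0,0])

```text
time_s: 9.8
ee_pos: [0.544, -0.1485, 0.3206]
eef_rot: [-0.21, -3.134, -0.0]
force: [0.1, 0.7, -0.5]
grip_width: 0.153
grasp_force: 20.0
```

```bash
python3 -c "
from h import *
np.set_printoptions(linewidth=200)
tool([.5446,-.1485,.174],90)
p=cams.camera('scene'); q=cams.camera('scene'); p['frame']=((p['frame'].astype(int)+q['frame'])//2).astype(np.uint8)
I=cv2.resize(p['frame'][225:275,195:261,::-1],None,fx=12,fy=12,interpolation=2)
cv2.imwrite('pics/s5.png',I)
r=p['frame'].astype(int); m=(r[...,0]-r[...,1]>60)&(r[...,1]<70); m[:, :205]=0; m[:,240:]=0; m[:215]=0; m[255:]=0
v,u=np.nonzero(m); print(v.max(), u[v==v.max()])
print('collar exp',pix(p,[.5444,-.1485,.1617-.0287]))
print(p['frame'].mean(2).astype(int)[240:260,222:240])
"
```

```text
t 9.8 grasp [ 0.544  -0.1485  0.1566] tilt 0.01 ydir 82.34 F [ 0.05  0.68 -0.48] w 0.153 gf 20.0 
 shift [ -0.6   0.1 -17.4] turn z -7.7
244 [224 225 226 227]
collar exp (np.float64(226.34636422428503), np.float64(243.09559791789624))
[[ 66  69  71  67  65  63  55  46  47  52  80 120 147 147 129 116 113 109]
 [ 61  68  72  67  68  64  56  55  48  49  73 110 138 136 122 115 115 110]
 [ 56  66  67  70  70  65  62  57  58  61  79 104 128 125 118 115 115 113]
 [ 51  59  70  69  68  72  74  78  83  93 107 127 133 125 118 115 113 114]
 [ 54  61  71  74  73  79  90 102 116 130 146 153 147 128 117 115 114 115]
 [ 52  68  80  84  86  94 103 117 136 149 162 166 154 131 116 116 116 115]
 [ 70  88  98 100 103 105 112 126 142 155 166 170 158 133 118 117 115 114]
 [101 118 120 115 108 107 113 129 143 154 168 171 161 138 120 118 116 118]
 [127 136 135 127 114 103 108 124 141 153 166 172 162 139 122 116 115 119]
 [143 147 146 135 119 106 103 119 138 150 164 172 163 140 123 117 117 122]
 [150 149 149 140 127 110 105 116 141 166 178 177 165 139 124 118 117 129]
 [146 150 148 147 142 123 109 116 147 185 200 191 167 138 125 120 118 134]
 [146 148 150 159 164 149 120 117 149 192 208 192 163 136 124 120 121 143]
 [144 143 151 167 183 168 131 114 138 178 201 186 151 129 124 122 128 154]
 [142 143 150 168 186 184 144 114 120 158 184 179 144 119 122 123 134 166]
 [142 140 146 162 185 190 157 118 112 137 171 177 146 121 120 126 139 176]
 [142 140 141 154 178 185 157 123 115 137 173 184 160 127 120 128 150 189]
 [140 139 137 142 157 168 156 139 145 169 195 201 177 136 119 130 158 197]
 [137 137 132 126 137 154 164 172 187 204 215 213 185 142 119 130 159 197]
 [139 133 125 117 127 153 179 194 207 214 213 204 177 142 122 125 156 194]]
```

View pics/s5.png

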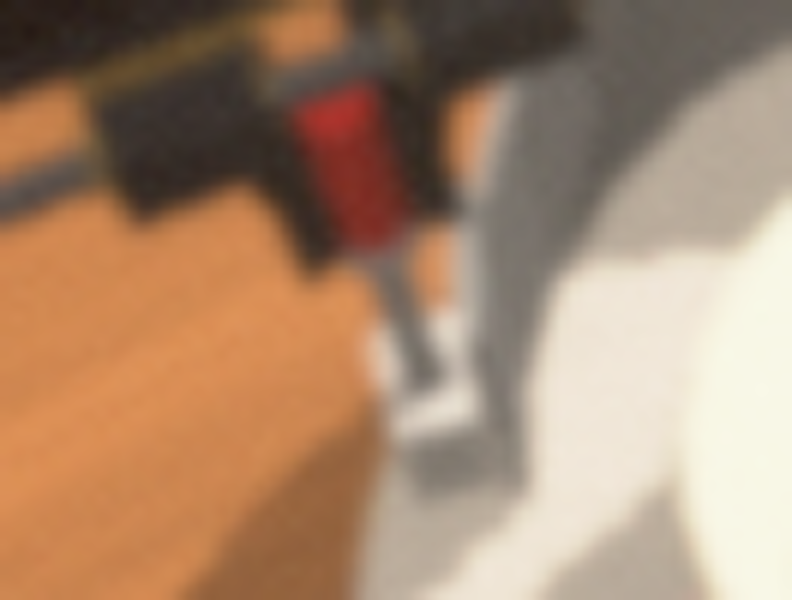

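The tip is in the hole, because the handle dropped while the tip point stayed put. I'll lower the pin another 8 mm.

Call:
play_rows(moves=[0,0,0.002,0,0,0,0,0,0.004,0,0,0,0,0,0.006,0,0,0,0,0,0.008,0,0,0,0,0,0.008,0,0,0])

```text
time_s: 10.52
ee_pos: [0.544, -0.1485, 0.3125]
eef_rot: [-0.21, -3.134, -0.0]
force: [0.5, -0.9, -0.2]
grip_width: 0.15
grasp_force: 20.0
```

```bash
python3 -c "
from h import *
s=tool([.5446,-.1485,.174],90)
M=R.from_rotvec(s['eef_rot'])
h=np.array([.6096,.0615]); f=lambda t:h+.22*np.array([np.sin(t),-np.cos(t)])
T=np.radians([-17.35,-15.5,-13.5,-11.5,-9.5,-7.5,-5.5,-3.5,-1.5,0.5,2,3,4,5,6,7,8,9,10.1])
for t in T: print(np.degrees(t).round(2),(M.inv().apply([*(f(t)-f(T[0])),0])*1000).round(1)[:2],f(t).round(4))"
```

```text
t 10.525 grasp [ 0.544  -0.1485  0.1485] tilt 0.03 ydir 82.34 F [ 0.47 -0.89 -0.19] w 0.15 gf 20.0 
 shift [ -0.6   0.1 -25.5] turn z -7.7
-17.35 [0. 0.] [ 0.544  -0.1485]
-15.5 [-7.  -1.1] [ 0.5508 -0.1505]
-13.5 [-14.6  -2. ] [ 0.5582 -0.1524]
-11.5 [-22.3  -2.6] [ 0.5657 -0.1541]
-9.5 [-30.  -3.] [ 0.5733 -0.1555]
-7.5 [-37.6  -3.1] [ 0.5809 -0.1566]
-5.5 [-45.3  -3. ] [ 0.5885 -0.1575]
-3.5 [-53.   -2.6] [ 0.5962 -0.1581]
-1.5 [-60.6  -1.9] [ 0.6038 -0.1584]
0.5 [-68.3  -0.9] [ 0.6115 -0.1585]
2.0 [-73.9  -0. ] [ 0.6173 -0.1584]
3.0 [-77.7   0.7] [ 0.6211 -0.1582]
4.0 [-81.5   1.4] [ 0.6249 -0.158 ]
5.0 [-85.2   2.2] [ 0.6288 -0.1577]
6.0 [-89.    3.1] [ 0.6326 -0.1573]
7.0 [-92.7   4. ] [ 0.6364 -0.1569]
8.0 [-96.4   5. ] [ 0.6402 -0.1564]
9.0 [-100.1    6.1] [ 0.644  -0.1558]
10.1 [-104.1    7.3] [ 0.6482 -0.1551]
```

Call:
play_rows(moves=[-0.0035,-0.0006,0,0,0,0,-0.007,-0.0011,0,0,0,0,-0.0146,-0.002,0,0,0,0,-0.0223,-0.0026,0,0,0,0,-0.03,-0.003,0,0,0,0,-0.0376,-0.0031,0,0,0,0,-0.0453,-0.003,0,0,0,0,-0.049,-0.0029,0,0,0,0,-0.049,-0.0029,0,0,0,0])

```text
time_s: 11.65
ee_pos: [0.5926, -0.158, 0.3128]
eef_rot: [0.209, 3.134, -0.001]
force: [0.3, 0.1, -1.2]
grip_width: 0.152
grasp_force: 20.0
```

```bash
python3 -c "
from h import *
s=tool([.5922,-.1578,.1485],90); print(s['force'],s['moment'])
p=cams.camera('scene')
I=cv2.resize(p['frame'][230:300,200:290,::-1],None,fx=8,fy=8,interpolation=2)
cv2.imwrite('pics/s6.png',I)"
```

```text
t 11.65 grasp [ 0.5927 -0.1581  0.1488] tilt 0.05 ydir 82.35 F [ 0.27  0.09 -1.21] w 0.152 gf 20.0 
 shift [0.6 0.2 0.3] turn z -7.6
[ 0.27324939  0.09138843 -1.2132261 ] [ 0.03439104 -0.03053502 -0.01158094]
```

View pics/s6.png

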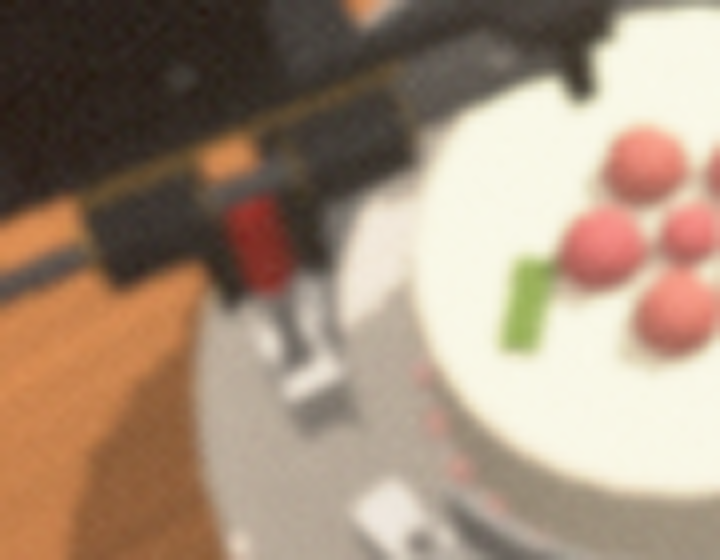

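The upper knuckle follows the pin. The lower hole still shows at (252.5,297.5), so I'll continue along the arc.

Call:
play_rows(moves=[-0.004,0.0003,0,0,0,0,-0.0116,0.001,0,0,0,0,-0.0193,0.002,0,0,0,0,-0.0249,0.0029,0,0,0,0,-0.0325,0.0043,0,0,0,0,-0.04,0.006,0,0,0,0,-0.0474,0.0079,0,0,0,0,-0.0511,0.009,0,0,0,0,-0.0551,0.0102,0,0,0,0,-0.0551,0.0102,0,0,0,0])

```text
time_s: 12.95
ee_pos: [0.6485, -0.1552, 0.3128]
eef_rot: [0.21, 3.134, -0.0]
force: [-0.4, -0.2, -0.9]
grip_width: 0.15
grasp_force: 20.0
```

Call:
play_rows(moves=[0,0,0.002,0,0,0,0,0,0.004,0,0,0,0,0,0.006,0,0,0,0,0,0.008,0,0,0,0,0,0.009,0,0,0,0,0,0.009,0,0,0], squeeze=14)

```text
time_s: 13.7
ee_pos: [0.6482, -0.1552, 0.3036]
eef_rot: [-0.21, -3.134, -0.0]
force: [-0.2, 0.3, -0.6]
grip_width: 0.156
grasp_force: 14.0
```

```bash
python3 -c "
from h import *
s=tool([.6482,-.1551,.1375],90); print(s['force'],s['moment'])"
```

```text
t 13.7 grasp [ 0.6482 -0.1552  0.1396] tilt 0.01 ydir 82.34 F [-0.18  0.25 -0.6 ] w 0.156 gf 14.0 
 shift [-0.   0.1  2.1] turn z -7.7
[-0.17756995  0.25418643 -0.60101106] [ 0.04742518  0.01133135 -0.06431495]
```

Call:
play_rows(moves=[0,0,0.001,0,0,0,0,0,0.002,0,0,0,0,0,0.0025,0,0,0,0,0,0.003,0,0,0,0,0,0.0035,0,0,0,0,0,0.004,0,0,0,0,0,0.004,0,0,0])

```text
time_s: 14.58
ee_pos: [0.6483, -0.1552, 0.3002]
eef_rot: [0.21, 3.134, -0.0]
force: [0.2, -0.9, 2.4]
grip_width: 0.156
grasp_force: 14.0
```

Call:
play_rows(moves=[0,0,0.0005,0,0,0,0,0,0.001,0,0,0,0,0,0.001,0,0,0])

```text
time_s: 14.95
ee_pos: [0.648, -0.1551, 0.2981]
eef_rot: [-0.21, -3.134, -0.001]
force: [-0.4, 0.7, -0.7]
grip_width: 0.158
grasp_force: 14.0
```

Call:
play_rows(moves=[0,0,0.0007,0,0,0,0,0,0.0014,0,0,0,0,0,0.002,0,0,0,0,0,0.003,0,0,0,0,0,0.003,0,0,0])

```text
time_s: 15.58
ee_pos: [0.6481, -0.1552, 0.2956]
eef_rot: [-0.21, -3.134, -0.0]
force: [-1.0, -0.7, -0.3]
grip_width: 0.154
grasp_force: 14.0
```

Call:
play_rows(moves=[0,0,0.001,0,0,0,0,0,0.002,0,0,0,0,0,0.003,0,0,0,0,0,0.004,0,0,0,0,0,0.005,0,0,0,0,0,0.006,0,0,0,0,0,0.007,0,0,0,0,0,0.008,0,0,0,0,0,0.008,0,0,0])

```text
time_s: 16.7
ee_pos: [0.6482, -0.1552, 0.2876]
eef_rot: [-0.21, -3.134, -0.0]
force: [-0.7, 0.6, -1.5]
grip_width: 0.154
grasp_force: 14.0
```

```bash
python3 -c "
from h import *
s=tool([.6482,-.1551,.1077],90); print(s['force'],s['moment'])
p=cams.camera('scene')
print('collar exp',pix(p,[.6482,-.1563,.1264-.0287]),pix(p,[.6482,-.1563,.079]))
I=cv2.resize(p['frame'][250:320,210:300,::-1],None,fx=8,fy=8,interpolation=2)
cv2.imwrite('pics/s7.png',I)"
```

```text
t 16.7 grasp [ 0.6481 -0.1552  0.1236] tilt 0.02 ydir 82.34 F [-0.73  0.56 -1.47] w 0.154 gf 14.0 
 shift [-0.1  0.1 15.9] turn z -7.7
[-0.72684238  0.56028546 -1.47413017] [-0.04858003  0.21507928  0.0183954 ]
collar exp (np.float64(249.48008460570708), np.float64(288.21793883949704)) (np.float64(250.6733903024085), np.float64(291.98496496968176))
```

View pics/s7.png

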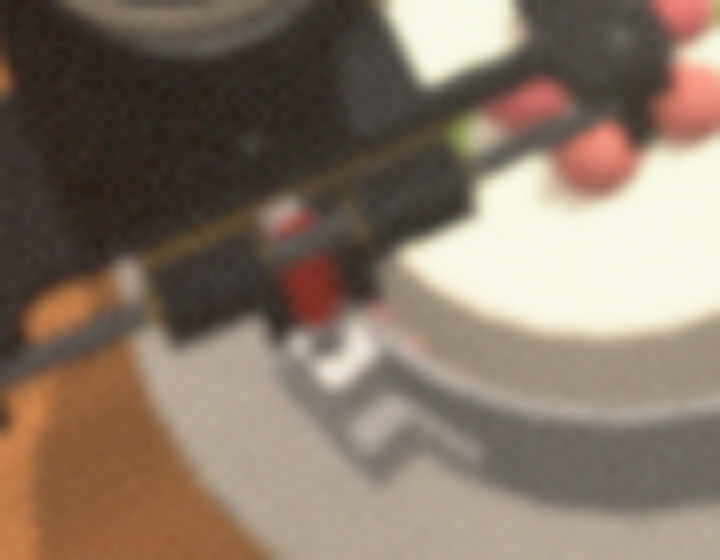

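The upper knuckle now sits over the lower one. The handle's bottom is at about pixel (250,289), matching the expected collar height, so the pin hasn't slipped in the grip. I'll press on.

Call:
play_rows(moves=[0,0,0.0015,0,0,0,0,0,0.003,0,0,0,0,0,0.0045,0,0,0,0,0,0.006,0,0,0,0,0,0.0075,0,0,0,0,0,0.009,0,0,0,0,0,0.0105,0,0,0,0,0,0.012,0,0,0,0,0,0.013,0,0,0,0,0,0.013,0,0,0])

```text
time_s: 18.0
ee_pos: [0.6482, -0.1552, 0.2745]
eef_rot: [-0.21, -3.134, -0.0]
force: [-0.5, 0.3, -1.7]
grip_width: 0.157
grasp_force: 14.0
```

Call:
play_rows(moves=[0,0,0.0005,0,0,0,0,0,0.001,0,0,0,0,0,0.0015,0,0,0,0,0,0.002,0,0,0,0,0,0.002,0,0,0])

```text
time_s: 18.62
ee_pos: [0.6482, -0.1552, 0.2727]
eef_rot: [-0.21, -3.134, -0.0]
force: [-2.2, -0.9, 0.2]
grip_width: 0.15
grasp_force: 14.0
```

Call:
play_rows(moves=[0,0,0.0003,0,0,0,0,0,0.0006,0,0,0,0,0,0.001,0,0,0,0,0,0.001,0,0,0])

```text
time_s: 19.12
ee_pos: [0.6482, -0.1552, 0.2718]
eef_rot: [-0.21, -3.135, 0.0]
force: [-1.6, -0.3, 1.0]
grip_width: 0.157
grasp_force: 14.0
```

Call:
play_rows(moves=[0,0,0.0003,0,0,0,0,0,0.0006,0,0,0,0,0,0.001,0,0,0,0,0,0.001,0,0,0])

```text
time_s: 19.62
ee_pos: [0.6484, -0.1552, 0.2716]
eef_rot: [0.21, 3.134, -0.0]
force: [-2.8, 0.5, 5.3]
grip_width: 0.155
grasp_force: 14.0
```

The upward force rose to 5.3 N and the descent stalled at the predicted height, so the collar is seated. Now release and retreat.

Call:
play_rows(moves=[0,0,-0.0008,0,0,0,0,0,-0.0008,0,0,0,0,0,-0.0008,0,0,0,0,0,-0.0008,0,0,0], fingers=0.3)

```text
time_s: 20.12
ee_pos: [0.6483, -0.1552, 0.2713]
eef_rot: [0.21, 3.135, 0.0]
force: [-0.5, -0.3, -0.4]
grip_width: 0.344
grasp_force: 0.0
```

Call:
play_rows(moves=[0,0,-0.01,0,0,0,0,0,-0.03,0,0,0,0,0,-0.06,0,0,0,0,0,-0.11,0,0,0,0,0,-0.16,0,0,0,0.15,0,-0.16,0,0,0,0.15,0,-0.16,0,0,0,0.15,0,-0.16,0,0,0,0.15,0,-0.16,0,0,0])

```text
time_s: 21.25
ee_pos: [0.498, -0.1347, 0.4334]
eef_rot: [0.211, 3.133, -0.001]
force: [0.6, -0.9, 0.2]
grip_width: 0.351
grasp_force: 0.0
```

```bash
python3 -c "
from h import *
s=tool([.6482,-.1551,.1077],90)
for n in('scene','top'):
    p=cams.camera(n)
    for t in('ring_pin',):
        for r in trace(t,p)[:2]:
            w=world(p,r['region']); print(n,t,round(r['score'],2),r['rect'],np.percentile(w,[5,50,95],axis=0).round(3).tolist())
    u,v=map(int,pix(p,[.6482,-.1563,.09])); cv2.imwrite(f'pics/y{n}.png',cv2.resize(p['frame'][v-32:v+32,u-32:u+32,::-1],None,fx=6,fy=6,interpolation=2))
    print([np.round(pix(p,[.6482,-.1563,z]),1) for z in(.079,.125)],(u-32,v-32))
cv2.imwrite('pics/y.png',np.hstack([cv2.imread('pics/yscene.png'),cv2.imread('pics/ytop.png')]))
"
```

```text
t 21.25 grasp [ 0.4982 -0.1348  0.2694] tilt 0.1 ydir 82.3 F [ 0.57 -0.94  0.19] w 0.351 gf 0.0 
 shift [-151.    0.  162.] turn z -7.7
scene ring_pin 0.59 [248.2, 282.5, 257.0, 294.5] [[0.65, -0.161, 0.093], [0.655, -0.158, 0.114], [0.657, -0.153, 0.126]]
[array([250.7, 292. ]), array([247.7, 282.5])] (217, 257)
top ring_pin 0.54 [315.5, 161.1, 428.3, 183.7] [[0.798, -0.168, 0.0], [0.815, -0.031, 0.007], [0.835, 0.079, 0.017]]
top ring_pin 0.39 [420.9, 231.2, 431.6, 242.6] [[0.644, -0.16, 0.085], [0.649, -0.153, 0.123], [0.656, -0.149, 0.128]]
[array([424.5, 238.7]), array([429.2, 236.7])] (393, 206)
```

View pics/y.png

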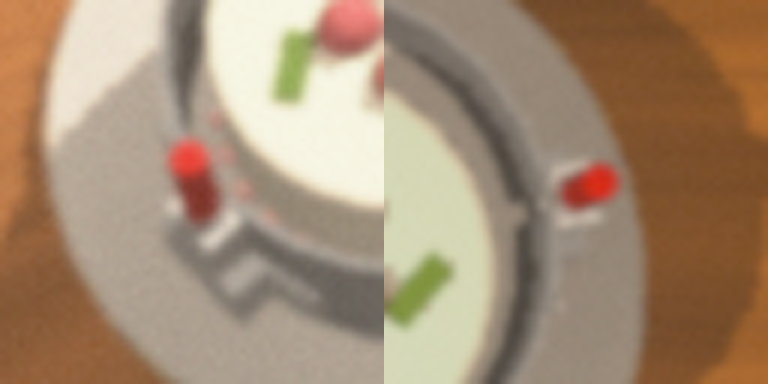

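The pin stands upright in the knuckle, with its handle top at about 0.125 m (scene pixel about (248,283)). It is fully home and the gripper is clear.

```bash
python3 -c "
from rig import ticket
print(ticket.hand_in())"
```

```text
the job is handed in; nothing more can be done
None
```

The ring is closed with its pin pressed home through both knuckles and released. I handed the job in at about 21 s; no verdict came back, but the last pictures show the pin upright at home height.

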